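# Gauge a mould pin in the hole plate

## Task

Gauge the pin that stands alone in the white plaster stand: hold it upright and feel for its place on the aluminium hole gauge, where it must be refused under a light push by one hole and pass cleanly through the next larger one. Once you have felt that refusal, push it home in that next larger hole, shoulder down on the plate, let go and leave it there. Never force it against the gauge (stay well under 40 N), and leave the two pins in the rack and everything else on the table where they are.

Things in the scene. Friction and masses are not known exactly. Their poses are not given: they have to be found in the camera images.
- pin_a_grip (a point): middle of the handle of one of three look-alike mould pins: round wooden handle 30 mm in diameter, 44 mm tall, over a steel shank 45 mm long. The point is 22 mm above the flat shoulder where handle meets shank, 67 mm above the foot, 22 mm below the top; z runs up along the pin. One pin stands in the stand, two in the rack
- pin_b_grip (a point): middle of the handle of one of three look-alike mould pins: round wooden handle 30 mm in diameter, 44 mm tall, over a steel shank 45 mm long. The point is 22 mm above the flat shoulder where handle meets shank, 67 mm above the foot, 22 mm below the top; z runs up along the pin. One pin stands in the stand, two in the rack
- pin_c_grip (a point): middle of the handle of one of three look-alike mould pins: round wooden handle 30 mm in diameter, 44 mm tall, over a steel shank 45 mm long. The point is 22 mm above the flat shoulder where handle meets shank, 67 mm above the foot, 22 mm below the top; z runs up along the pin. One pin stands in the stand, two in the rack
- pin_a: the whole of pin a; origin at the centre of its foot, z up along the pin. 0.1 to 0.16 kg, foot edge bevelled by 1 mm. Of the three pins one has a shank of 14, one of 17 and one of 20 mm diameter; which is which is not marked
- pin_b: the whole of pin b; origin at the centre of its foot, z up along the pin. 0.1 to 0.16 kg, foot edge bevelled by 1 mm. Of the three pins one has a shank of 14, one of 17 and one of 20 mm diameter; which is which is not marked
- pin_c: the whole of pin c; origin at the centre of its foot, z up along the pin. 0.1 to 0.16 kg, foot edge bevelled by 1 mm. Of the three pins one has a shank of 14, one of 17 and one of 20 mm diameter; which is which is not marked
- hole_12 (a point): centre of the mouth of the 12 mm hole of the gauge, at the level of the plate's top
- hole_15 (a point): centre of the mouth of the 15 mm hole of the gauge, at the level of the plate's top
- hole_18 (a point): centre of the mouth of the 18 mm hole of the gauge, at the level of the plate's top
- hole_21 (a point): centre of the mouth of the 21 mm hole of the gauge, at the level of the plate's top
- gauge: the fixed hole gauge: aluminium plate 60 x 170 x 20 mm on two wooden legs (reaching 112 mm either way along y), top 60 mm above the table, open below. Four through holes in a row: 21, 18, 15, 12 mm true diameter at y = -63, -21, 21, 63 mm, mouths bevelled by 1 mm. On a hole too small a pin stops with its foot within 2 mm of the plate top. Origin on the table under the centre
- stand_top (a point): top centre of the fixed white plaster stand, a block 75 x 75 x 60 mm with one 24 mm hole straight down, in which the pin to be gauged hangs by its shoulder (shoulder at 60 mm above the table)
- rack: the fixed wooden rack 60 x 150 x 60 mm with two 24 mm holes, 40 mm either side of its centre along its y axis, holding the two other pins, which stay there; origin on the table under its centre
- vase: bystander: small white vase, 76 mm wide, 88 mm tall; origin under its base
- cup: bystander: terracotta cup, 68 mm wide, 70 mm tall; origin under its base
- brush: bystander: brush lying flat along its x axis; origin under its middle
- mould: bystander: two-part plaster mould with a rubber band, 80 x 80 x 70 mm; origin under its base
- jar: bystander: small glaze jar, 50 mm wide, 75 mm tall; origin under its base
- dish: bystander: flat white disc 80 mm wide, 12 mm thick; origin under its base
Not all that is in view belongs to the job. What is shaped like the part that bears stand_top but green or turquoise is not meant. What is shaped like the pin_c but orange or red is not meant.

How it is judged:
By the outcome, as a careful person would: the job done as asked, in the order asked, and still so for the second after the job is handed in, with the robot touching nothing.
It also fails if it takes over 72 s, if anything falls off the work surface, if the arm or the gripper's body presses on something with over 40 N, if the wrist force passes 120 N, or if a joint passes its speed limit or range.

## Robot

A 6-joint arm with a two-finger parallel gripper is mounted at the origin on the work surface. World frame = base frame: x ahead of the robot, y to its left, z up, the work surface at z = 0. Lengths are in m, angles in rad, forces in N, time in s.
With the tool pointing down it reaches from about 0.35 to 0.775 m from the base axis. Payload 7.3 kg.
Tool frame: the origin (TCP) lies midway between the tips of the shut fingers; the grasp point (between the pads) lies behind it (grip_depth is the z of the grasp point in the tool frame, in m); z points along the fingers, y is the direction in which the jaws open and shut (so a half turn about z gives the same grasp; the last joint's range is limited). The gripper opens to 92 mm and grips with 3 to 60 N. Pads are 19 mm wide; open, the fingers measure 130 mm over their backs; the gripper's body (75 mm by 190 mm) begins 47 mm behind the grasp point.
Start: joints at [1.052, 0.342, 1.524, -0, 1.275, -0.146], TCP at [0.191, 0.489, 0.227] pointing down, gripper open.
Joint ranges: [-2.53, 2.53], [-0.77, 2.02], [0.04, 2.7], [-1, 4.14], [0.28, 2.66], [-3.11, 3.11]. Speed limits (rad/s): [2.57, 2.57, 3.14, 3.14, 3.14, 3.14].

## Interface

Orientations are given as [roll, pitch, yaw] about the fixed x, y, z axes, in that order (R = Rz(yaw) Ry(pitch) Rx(roll)).
In Python, from rig import sense, get_image, camera_info, hand_in, boxes_of, grip_depth gives the robot as it stands.
- The arm moves only by the tool carry_out, never from a script. Its argument "increments" is one flat list of numbers, 7 for each row, row after row: the shift along the world's x, y, z in mm, then the turn, a rotation vector about the world's x, y, z in rad, then the opening, from 0 (shut) to 1 (fully open). A call has 1 to 10 rows; each row shifts and turns the commanded pose from where the row before left it; what a row does not reach is not made up. A row lasts 1/12 s, in which the tool goes at most 41.7 mm and 7.16 degrees, less where a joint would pass 70% of its speed; a pose out of reach is approached as far as the arm can. A call with a gripper value outside its range is refused whole. The fingers move at their own pace and stop on an object; the grip force is fixed at half the most. Time passes only in rows, so rows that do not move let the fingers close. It gives the time, the measured TCP pose, the force and the opening at its end, in the units of the state.
- sense(): the state, without advancing time (a new reading comes with each control period).
- get_image(name): name is "side" or "top" or "wrist"; returns the picture (400x640x3 uint8, blue, green, red); there is no depth.
- camera_info(name): a dict with "fx", "fy", "cx", "cy" (pixels), "dist_coeffs" ([k1, k2, p1, p2, k3] as OpenCV has them; the pictures are not rectified), "cam_to_world" (4x4, takes a point from camera to world coordinates); the wrist camera has in their place "hand_eye" (4x4, takes a point from camera to tool coordinates, whose origin is the TCP and whose axes are the flange's). Camera axes: x right, y up, looking along -z (the intrinsics and any distortion apply to the point x, -y, -z); pixel columns grow to the right and rows downward; lengths in m; the calibration is good to about 2 mm. A picture is of the moment at which its call begins: read the wrist's pose just before it. camera_info takes no time and is no camera call.
- hand_in(): hands the job in, once; it reports no verdict.
Trained networks look in the newest picture that a camera, given by its name, has taken for a name from the list of things; names that differ only in an ending like _2 or _b are one class to them, and where a whole thing is asked for, a point or a joint stands for the part that bears it (a point fixed in the world has none). Each returns a list of dicts, best first, with "conf" (0 to 1); they miss things now and then, are a little off and sometimes report something else, mostly with a low value. They report only what shows in the picture. A call takes as long as a camera call. They do not tell look-alikes from the thing itself.
- boxes_of(camera, query): "xyz" ([x, y, z] in m, in the coordinates of the camera as it stood for that picture, good to about 4 mm: the middle of the surface that is visible of it).
The state is a dict: "time": time; "joint_pos": joint angles; "qd": joint speeds; "joint_torque": joint torques, N m; "position": TCP position; "tcp_rot": TCP orientation; "wrist_force": force on the tool from outside, world axes, zero at the start; "torque": the same for the moment, N m; "gripper_width": finger opening in m.
Only numpy, scipy, OpenCV 4.12 (cv2) and the standard library are available. Lean on these libraries where they do the work, as an engineer would, in place of code of your own. Each camera call takes 0.05 s, during which the arm holds its last target.

## Working session

There is one attempt and no reset: what is moved stays moved. The work goes in short steps, Python scripts to look and compute and a tool call to move; the robot and the scene stay as the last step left them, time stands still between calls to the robot, and variables do not carry over. Pictures are saved under pics/ and viewed, and the job is handed in when it is done.

Besides the shell and the picture viewer there is one more tool, called after "Request:" by a JSON object that holds its "method" and its "body". carry_out: Moves the arm, as the interface text tells. Its arguments: {"type":"object","properties":{"increments":{"type":"array"}},"required":["increments"]}

```bash
mkdir -p pics; ls; python3 - <<'E'
from rig import *
import cv2
print(sense()); print(grip_depth)
for n in("side","top","wrist"):
    cv2.imwrite(f"pics/{n}0.png",get_image(n)); print(n,camera_info(n))
E
```

```text
pics
{'time': 0.0, 'joint_pos': array([ 1.05197726e+00,  3.42693119e-01,  1.52503733e+00, -9.00158874e-06,
        1.27539157e+00, -1.45998818e-01]), 'qd': array([-6.61753054e-05,  5.35050701e-04, -1.38933664e-03,  4.50239416e-04,
       -6.98629260e-04,  6.39483782e-04]), 'joint_torque': array([ 4.14915803e-04, -4.31251752e+01, -2.44209212e+01,  7.19240773e-02,
        5.60950523e-02, -1.06978807e-04]), 'position': array([0.19100088, 0.48857725, 0.22605324]), 'tcp_rot': array([-3.14007831e+00, -2.13976482e-04,  2.76877487e+00]), 'wrist_force': array([ 0.72399383, -0.22111426,  0.45823234]), 'torque': array([-0.02449132,  0.05106936, -0.04625123]), 'gripper_width': 0.09130980544439665}
-0.0188
side {'fx': 456.2681665778434, 'fy': 456.2681665778434, 'cx': 316.35114282972665, 'cy': 205.69876462585958, 'dist_coeffs': array([0.03284548, 0.        , 0.        , 0.        , 0.        ]), 'cam_to_world': array([[ 0.92562658,  0.24171266, -0.29118795,  0.19193982],
       [-0.37802358,  0.6265663 , -0.68155179, -0.83001455],
       [ 0.01770886,  0.74093836,  0.67133951,  0.86988661],
      
[... 363 characters left out ...]
 0.00891702,  0.00789825],
       [ 0.00619129,  0.20104842,  0.97956174,  1.09727212],
       [ 0.        ,  0.        ,  0.        ,  1.        ]])}
wrist {'fx': 309.263198912967, 'fy': 309.263198912967, 'cx': 324.17885853393557, 'cy': 199.68602660364795, 'dist_coeffs': array([-0.03148875,  0.        ,  0.        ,  0.        ,  0.        ]), 'hand_eye': array([[ 1.12048278e-06,  9.53192171e-01,  3.02365151e-01,
         8.27685389e-02],
       [ 9.99999185e-01,  3.85000892e-04, -1.21740325e-03,
        -8.08534447e-04],
       [-1.27683010e-03,  3.02364906e-01, -9.53191394e-01,
        -1.57663883e-01],
       [ 0.00000000e+00,  0.00000000e+00,  0.00000000e+00,
         1.00000000e+00]])}
```

View pics/side0.png

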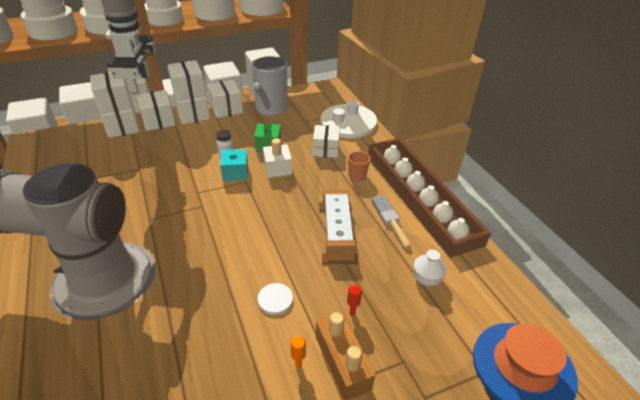

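View pics/top0.png

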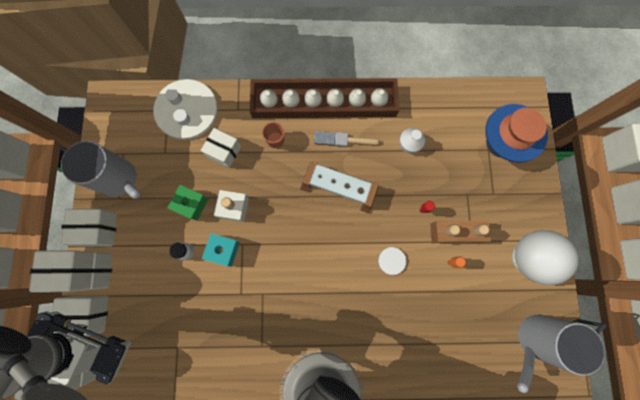

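View pics/wrist0.png

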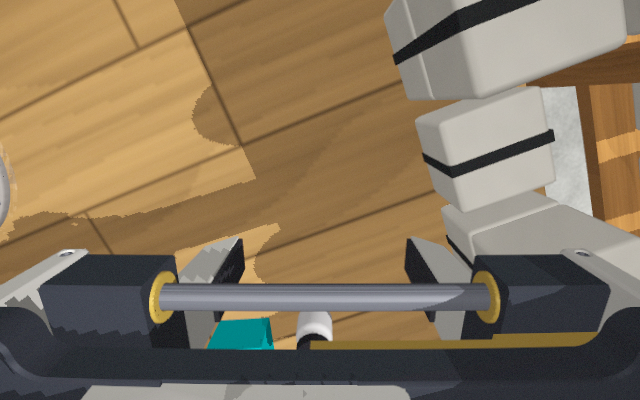

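```bash
cat > h.py <<'E'
from rig import *
import numpy as np,cv2
from scipy.spatial.transform import Rotation as Rn
def c2w(n,s=None):
    i=camera_info(n)
    if n!="wrist": return np.array(i["cam_to_world"])
    s=s or sense(); T=np.eye(4); T[:3,:3]=Rn.from_euler("xyz",s["tcp_rot"]).as_matrix(); T[:3,3]=s["position"]
    return T@i["hand_eye"]
def ray(n,uv,T):
    i=camera_info(n);K=np.array([[i["fx"],0,i["cx"]],[0,i["fy"],i["cy"]],[0,0,1]])
    p=cv2.undistortPoints(np.array([[uv]],float),K,np.array(i["dist_coeffs"]))[0,0]
    return T[:3,3],T[:3,:3]@np.array([p[0],-p[1],-1])
def atz(n,uv,z,T):
    o,d=ray(n,uv,T); return o+d*(z-o[2])/d[2]
def proj(n,P,T):
    i=camera_info(n);K=np.array([[i["fx"],0,i["cx"]],[0,i["fy"],i["cy"]],[0,0,1]])
    q=(np.linalg.inv(T)@np.c_[np.atleast_2d(P),np.ones(len(np.atleast_2d(P)))].T)[:3].T*[1,-1,-1]
    return cv2.projectPoints(q,np.zeros(3),np.zeros(3),K,np.array(i["dist_coeffs"]))[0][:,0]
def boxes(n,q,T,mc=0.2):
    for b in boxes_of(n,q):
        if b["conf"]>mc:
            w=(T@np.r_[b["xyz"],1])[:3]; print(n,q,round(b["conf"],2),w.round(4),proj(n,w,T)[0].round(0))
E
python3 - <<'E'
from h import *
for n in("top","side"):
    T=c2w(n)
    for q in("gauge","stand_top","pin_a_grip","rack","hole_12","hole_15","hole_18","hole_21"): boxes(n,q,T)
print(sense()["time"])
E
```

```text
top gauge 0.72 [ 0.5757 -0.0653  0.06  ] [341. 184.]
top stand_top 0.79 [0.3902 0.2763 0.0611] [220. 251.]
top stand_top 0.56 [0.5158 0.2459 0.0617] [233. 206.]
top pin_a_grip 0.6 [ 0.4386 -0.4409  0.107 ] [481. 228.]
top pin_a_grip 0.57 [ 0.5789 -0.0638  0.0605] [340. 183.]
top rack 0.62 [ 0.4291 -0.4007  0.0577] [460. 233.]
top hole_12 0.97 [ 0.5799 -0.0616  0.0551] [339. 183.]
top hole_15 0.97 [ 0.5799 -0.0616  0.0551] [339. 183.]
top hole_18 0.97 [ 0.5799 -0.0616  0.0551] [339. 183.]
top hole_21 0.97 [ 0.5799 -0.0616  0.0551] [339. 183.]
side gauge 0.56 [ 0.5715 -0.1099  0.0559] [342. 230.]
side stand_top 0.83 [0.5235 0.3634 0.0626] [266. 133.]
side stand_top 0.72 [0.5092 0.2237 0.0497] [276. 162.]
side stand_top 0.68 [0.3892 0.2529 0.0567] [234. 164.]
side stand_top 0.61 [ 0.4329 -0.4535  0.0975] [353. 356.]
side pin_a_grip 0.58 [ 0.4345 -0.4555  0.1003] [354. 356.]
side pin_a_grip 0.29 [ 0.4375 -0.3816  0.0914] [339. 326.]
side rack 0.7 [ 0.4254 -0.4298  0.0619] [343. 357.]
side rack 0.62 [0.5219 0.2488 0.0881] [277. 146.]
side hole_12 0.97 [ 0.5687 -0.1085  0.0601] [341. 228.]
side hole_15 0.97 [ 0.5687 -0.1085  0.0601] [341. 228.]
side hole_18 0.97 [ 0.5687 -0.1085  0.0601] [341. 228.]
side hole_21 0.97 [ 0.5687 -0.1085  0.0601] [341. 228.]
0.95
```

```bash
python3 - <<'E'
from h import *
im=cv2.imread("pics/top0.png")
a=cv2.resize(im[145:225,290:390],None,fx=6,fy=6,interpolation=cv2.INTER_CUBIC)
cv2.imwrite("pics/g.png",a)
b=cv2.resize(im[170:270,160:260],None,fx=5,fy=5,interpolation=cv2.INTER_CUBIC)
cv2.imwrite("pics/s.png",b)
E
```

```text
(no output)
```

View pics/g.png

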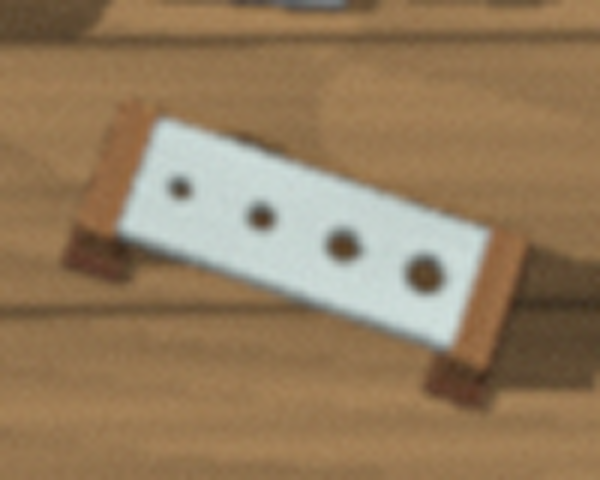

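View pics/s.png

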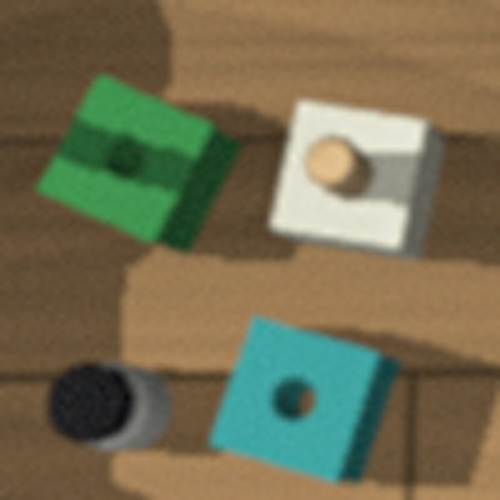

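```bash
python3 - <<'E'
from h import *
T=c2w("top")
H=np.array([atz("top",p,.06,T) for p in[(319.9,176.1),(333.5,180.9),(347.1,185.8),(360.6,190.4)]]);print(H.round(4));d=H[0]-H[3];print(np.linalg.norm(d),np.arctan2(-d[0],d[1]))
print(atz("top",(226.3,202.3),.104,T).round(4))
s=sense();R=Rn.from_euler("xyz",s["tcp_rot"]).as_matrix();print(s["position"],R.round(3))
E
```

```text
[[ 0.6016 -0.0051  0.06  ]
 [ 0.5867 -0.0446  0.06  ]
 [ 0.5715 -0.0838  0.06  ]
 [ 0.5574 -0.1226  0.06  ]]
0.1254785816088239 -0.3603986945287177
[0.5192 0.2542 0.104 ]
[0.19119442 0.48896641 0.22674037] [[-0.931  0.364  0.   ]
 [ 0.364  0.931  0.   ]
 [-0.     0.    -1.   ]]
```

Request:
{"method": "carry_out", "body": {"increments": [30,-21.5,0,0,0,0,1,30,-21.5,0,0,0,0,1,30,-21.5,0,0,0,0,1,30,-21.5,0,0,0,0,1,30,-21.5,0,0,0,0,1,30,-21.5,0,0,0,0,1,30,-21.5,0,0,0,0,1,30,-21.5,0,0,0,0,1,30,-21.5,0,0,0,0,1,30,-21.5,0,0,0,0,1]}}

```text
time: 1.78
position: [0.4925, 0.2726, 0.2268]
tcp_rot: [3.141, 0.0, 2.769]
wrist_force: [0.4, 0.9, -0.2]
gripper_width: 0.0917
```

Request:
{"method": "carry_out", "body": {"increments": [10,-7,0,0,0,0,1,0,0,0,0,0,0,1,0,0,0,0,0,0,1]}}

```text
time: 2.03
position: [0.501, 0.2668, 0.2264]
tcp_rot: [-3.141, -0.001, 2.767]
wrist_force: [-0.5, 0.9, -0.8]
gripper_width: 0.092
```

```bash
python3 - <<'E'
from h import *
s=sense();print(s["position"],s["tcp_rot"],s["joint_pos"],s["wrist_force"])
cv2.imwrite("pics/w1.png",get_image("wrist"))
T=c2w("wrist",s); boxes("wrist","pin_a_grip",T);boxes("wrist","stand_top",T)
print(proj("wrist",[0.5192,.2542,.104],T))
E
```

```text
[0.50101866 0.26681221 0.22635876] [-3.14140865e+00 -1.12866380e-03  2.76734823e+00] [ 3.53988451e-01  4.21310978e-01  1.40349109e+00  6.34041072e-04
  1.31775548e+00 -8.42722585e-01] [-0.52268015  0.88430253 -0.84480887]
wrist stand_top 0.88 [0.5065 0.2661 0.0604] [326. 187.]
wrist stand_top 0.86 [0.5273 0.3835 0.0584] [435. 165.]
wrist stand_top 0.56 [0.3943 0.2804 0.0609] [298.  79.]
[[319.39304229 215.11427326]]
```

View pics/w1.png

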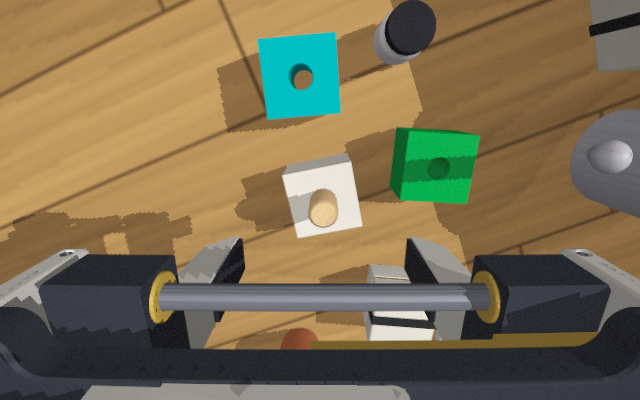

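```bash
python3 - <<'E'
from h import *
im=cv2.imread("pics/w1.png");a=im[175:245,275:370]
cv2.imwrite("pics/w1z.png",cv2.resize(a,None,fx=8,fy=8,interpolation=cv2.INTER_CUBIC))
E
```

```text
(no output)
```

View pics/w1z.png

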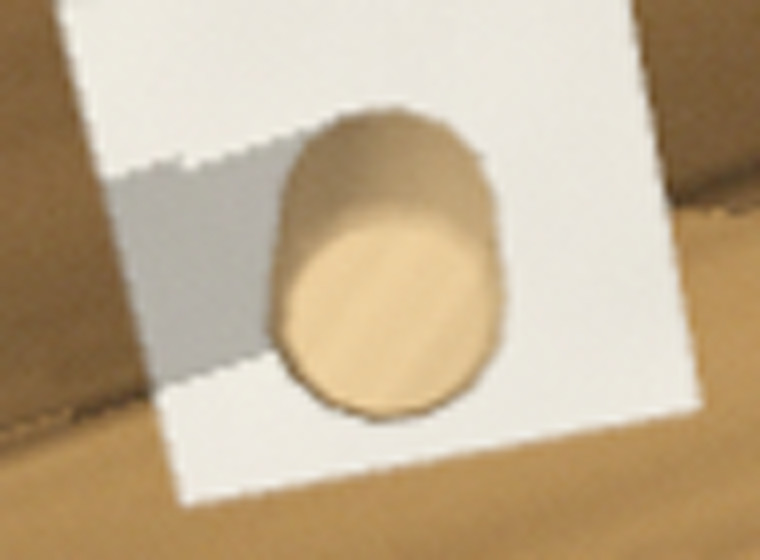

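```bash
python3 - <<'E'
from h import *
s=sense();T=c2w("wrist",s);print(s["position"])
p=atz("wrist",(323,212.8),.104,T);print(p, (p-s["position"])*1000)
E
```

```text
[0.49999707 0.26802983 0.22684481]
[0.51752222 0.2595301  0.104     ] [  17.52515212   -8.49973126 -122.84481225]
```

Request:
{"method": "carry_out", "body": {"increments": [9,-5,-30,0,0,0,1,8.5,-5,-30,0,0,0,1,0,0,-27,0,0,0,1,0,0,0,0,0,0,1,0,0,0,0,0,0,1]}}

```text
time: 2.6
position: [0.5173, 0.2577, 0.1393]
tcp_rot: [-3.14, -0.002, 2.77]
wrist_force: [-0.1, 0.8, -0.7]
gripper_width: 0.0919
```

```bash
python3 - <<'E'
from h import *
for k in range(3):
    s=sense();print(s["position"],s["tcp_rot"]);im=get_image("wrist")
cv2.imwrite("pics/w2.png",im)
T=c2w("wrist",s)
for P in([0,0,0],[0,0,-.0188],[0,0,.048],[0,0,.036]):
    i=np.linalg.inv(T);R=Rn.from_euler("xyz",s["tcp_rot"]).as_matrix();print(P,proj("wrist",s["position"]+R@P,T))
E
```

```text
[0.51725518 0.25769561 0.13929051] [-3.13998689e+00 -2.37453125e-03  2.77023829e+00]
[0.51845135 0.25796771 0.14089526] [3.14091601e+00 4.75112294e-04 2.77017111e+00]
[0.51909562 0.25806677 0.14174319] [3.13960353e+00 2.10619423e-03 2.77011575e+00]
[0, 0, 0] [[325.24994681 254.70734998]]
[0, 0, -0.0188] [[325.41808223 272.07662264]]
[0, 0, 0.048] [[324.94328064 223.05580228]]
[0, 0, 0.036] [[325.00748454 229.67935255]]
```

View pics/w2.png

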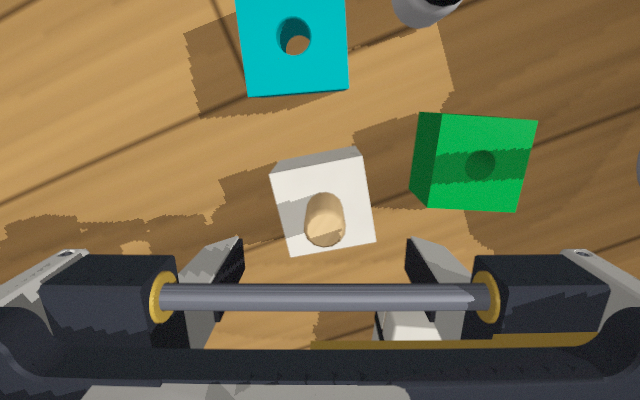

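Request:
{"method": "carry_out", "body": {"increments": [0,0,-22,0,0,0,1,0,0,-22,0,0,0,1,0,0,-23,0,0,0,1,0,0,0,0,0,0,0,0,0,0,0,0,0,0,0,0,0,0,0,0,0,0,0,0,0,0,0,0,0,0,0,0,0,0,0,0]}}

```text
invalid input
```

Request:
{"method": "carry_out", "body": {"increments": [0,0,-22,0,0,0,1,0,0,-22,0,0,0,1,0,0,-23,0,0,0,1,0,0,0,0,0,0,0,0,0,0,0,0,0,0,0,0,0,0,0,0,0,0,0,0,0,0,0,0,0,0,0,0,0,0,0]}}

```text
time: 3.42
position: [0.5197, 0.2574, 0.0745]
tcp_rot: [3.139, 0.002, 2.769]
wrist_force: [-0.3, -0.1, 0.2]
gripper_width: 0.0634
```

Request:
{"method": "carry_out", "body": {"increments": [0,0,0,0,0,0,0,0,0,0,0,0,0,0,0,0,0,0,0,0,0,0,0,0,0,0,0,0,0,0,0,0,0,0,0,0,0,0,0,0,0,0]}}

```text
time: 3.92
position: [0.5187, 0.257, 0.0728]
tcp_rot: [3.141, 0.0, 2.769]
wrist_force: [-0.5, 0.2, 1.1]
gripper_width: 0.029
```

Request:
{"method": "carry_out", "body": {"increments": [0,0,0,0,0,0,0,0,0,0,0,0,0,0,0,0,20,0,0,0,0,0,0,30,0,0,0,0,0,0,30,0,0,0,0,0,0,0,0,0,0,0]}}

```text
time: 4.42
position: [0.5215, 0.258, 0.1584]
tcp_rot: [3.135, 0.007, 2.769]
wrist_force: [0.9, 0.9, -0.5]
gripper_width: 0.0297
```

```bash
python3 - <<'E'
from h import *
s=sense();print(s["position"],s["gripper_width"],s["wrist_force"]);im=get_image("wrist")
cv2.imwrite("pics/w3.png",im); cv2.imwrite("pics/w3z.png",cv2.resize(im[130:300,230:430],None,fx=3.5,fy=3.5))
cv2.imwrite("pics/side3.png",cv2.resize(get_image("side")[80:220,180:340],None,fx=4,fy=4))
E
```

```text
[0.52149757 0.25798826 0.15844399] 0.029737801288429504 [ 0.85828448  0.93960712 -0.49002153]
```

View pics/w3z.png

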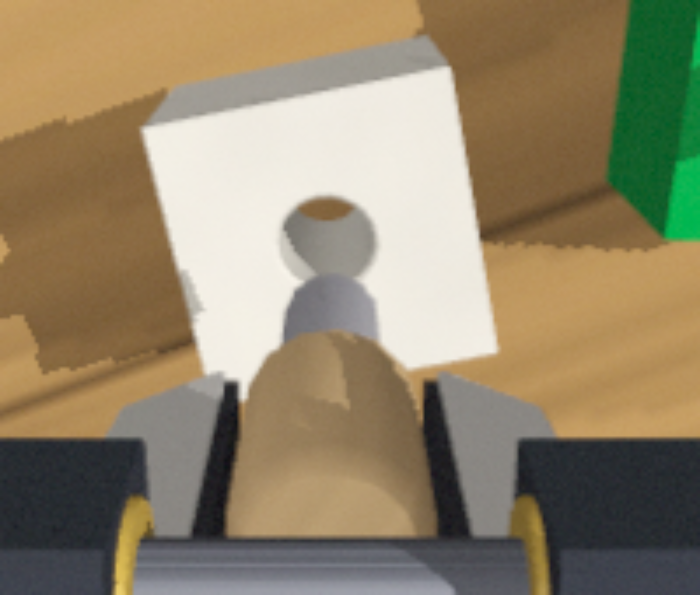

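View pics/side3.png

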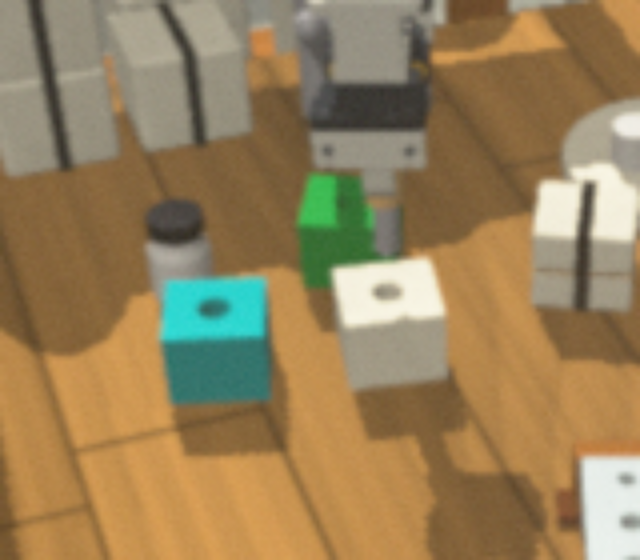

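```bash
cat >> h.py <<'E'
def Ttool():
    return camera_info("wrist")["hand_eye"]
def ring(c,r,z):
    t=np.linspace(0,2*np.pi,73); return np.c_[c[0]+r*np.cos(t),c[1]+r*np.sin(t),np.full(73,z)]
E
python3 - <<'E'
from h import *
T=Ttool()
for dx in(-.002,0,.002):
  for r,z in((.010,.0568),(.009,.0578),(.0085,.0568),(.015,.0128)):
    q=proj("wrist",ring((dx,0),r,z),T);print(dx,r,z,"u",q[:,0].min().round(1),q[:,0].max().round(1),"vmin",q[:,1].min().round(1))
s=sense();print(s["position"],proj("wrist",[.5187,.257,.06],c2w("wrist",s)))
E
```

```text
-0.002 0.01 0.0568 u 311.5 338.3 vmin 208.4
-0.002 0.009 0.0578 u 312.8 336.9 vmin 209.3
-0.002 0.0085 0.0568 u 313.5 336.3 vmin 210.4
-0.002 0.015 0.0128 u 300.5 349.8 vmin 224.9
0 0.01 0.0568 u 311.4 338.4 vmin 205.9
0 0.009 0.0578 u 312.8 337.0 vmin 206.7
0 0.0085 0.0568 u 313.4 336.4 vmin 207.8
0 0.015 0.0128 u 300.4 349.9 vmin 221.7
0.002 0.01 0.0568 u 311.4 338.4 vmin 203.3
0.002 0.009 0.0578 u 312.8 337.0 vmin 204.1
0.002 0.0085 0.0568 u 313.4 336.4 vmin 205.2
0.002 0.015 0.0128 u 300.4 350.0 vmin 218.6
[0.51902686 0.25705648 0.1534852 ] [[324.4094674 202.6696483]]
```

Request:
{"method": "carry_out", "body": {"increments": [5.7,-37.8,0,0,0,0,0,5.7,-37.8,0,0,0,0,0,5.7,-37.8,0,0,0,0,0,5.7,-37.8,0,0,0,0,0,5.7,-37.8,0,0,0,0,0,5.7,-37.8,0,0,0,0,0,5.7,-37.8,0,0,0,0,0,5.7,-37.8,0,0,0,0,0,5.7,-37.8,0,0,0,0,0,0,0,0,0,0,0,0]}}

```text
time: 5.35
position: [0.5698, -0.0898, 0.1507]
tcp_rot: [-3.139, -0.001, 2.763]
wrist_force: [0.0, -0.6, -1.4]
gripper_width: 0.0295
```

Request:
{"method": "carry_out", "body": {"increments": [0,0,0,0,0,0,0,0,0,0,0,0,0,0,0,0,0,0,0,0,0]}}

```text
time: 5.6
position: [0.5693, -0.0819, 0.1517]
tcp_rot: [3.141, -0.002, 2.77]
wrist_force: [-0.2, 0.1, -1.3]
gripper_width: 0.0295
```

```bash
python3 - <<'E'
from h import *
s=sense();print(s["position"],s["tcp_rot"],s["joint_pos"],s["wrist_force"]);im=get_image("wrist")
cv2.imwrite("pics/w4.png",im); cv2.imwrite("pics/w4z.png",cv2.resize(im[120:270,190:450],None,fx=3,fy=3,interpolation=cv2.INTER_CUBIC))
E
```

```text
[ 0.56926405 -0.08192723  0.15170476] [ 3.14141242e+00 -2.39710301e-03  2.76993374e+00] [-2.76397226e-01  5.00842630e-01  1.48964333e+00  4.45670494e-04
  1.15347583e+00 -1.47571554e+00] [-0.19684019  0.09821468 -1.27315291]
```

View pics/w4z.png

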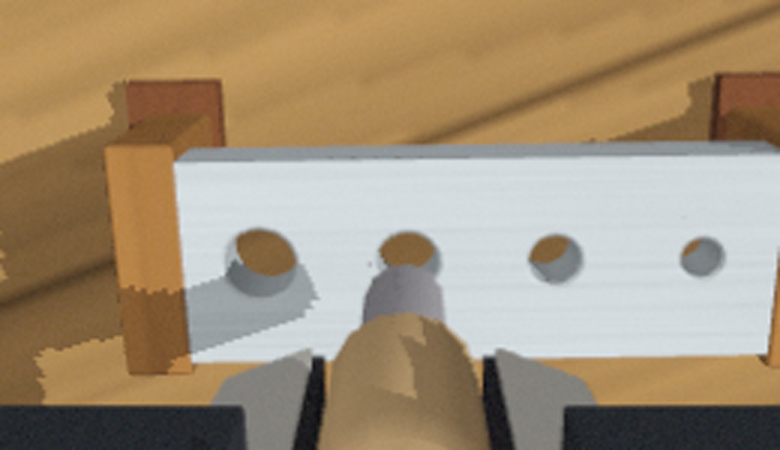

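```bash
python3 - <<'E'
from h import *
T=Ttool()
for p in[(277,207.2),(326,206.7),(375.3,206.3),(424.3,205.8)]:
    print((atz("wrist",p,.0922,T)*1e3).round(2))
for dx in(-.003,-.002,-.001):
    q=proj("wrist",ring((dx,0),.009,.0578),T); q2=proj("wrist",ring((dx,0),.010,.0568),T); print(dx,min(q[:,1].min(),q2[:,1].min()),q2[:,0].mean())
s=sense();print(s["position"],s["tcp_rot"])
E
```

```text
[ -3.21 -40.81  92.2 ]
[-2.77  1.07 92.2 ]
[-2.44 43.19 92.2 ]
[-2.02 85.24 92.2 ]
-0.003 209.7193895218931 324.89517110628566
-0.002 208.4344369573141 324.8961298303145
-0.001 207.14602854041053 324.89709036578523
[ 0.56948585 -0.08176073  0.15206082] [ 3.14144676e+00 -1.64513787e-03  2.77045954e+00]
```

Request:
{"method": "carry_out", "body": {"increments": [0.7,0.6,-14,0,0,0,0,0.7,0.5,-14,0,0,0,0,0,0,0,0,0,0,0,0,0,0,0,0,0,0]}}

```text
time: 5.98
position: [0.5709, -0.0809, 0.1243]
tcp_rot: [-3.142, -0.002, 2.771]
wrist_force: [-0.5, -0.0, -1.1]
gripper_width: 0.0292
```

```bash
python3 - <<'E'
from h import *
s=sense();print(s["position"],s["wrist_force"]);im=get_image("wrist")
cv2.imwrite("pics/w5z.png",cv2.resize(im[140:260,220:430],None,fx=3.8,fy=3.8,interpolation=cv2.INTER_CUBIC))
im=get_image("side")
cv2.imwrite("pics/s5z.png",cv2.resize(im[150:270,270:420],None,fx=5,fy=5,interpolation=cv2.INTER_CUBIC))
E
```

```text
[ 0.57087664 -0.08086387  0.12427001] [-0.52768737 -0.02748015 -1.06674893]
```

View pics/w5z.png

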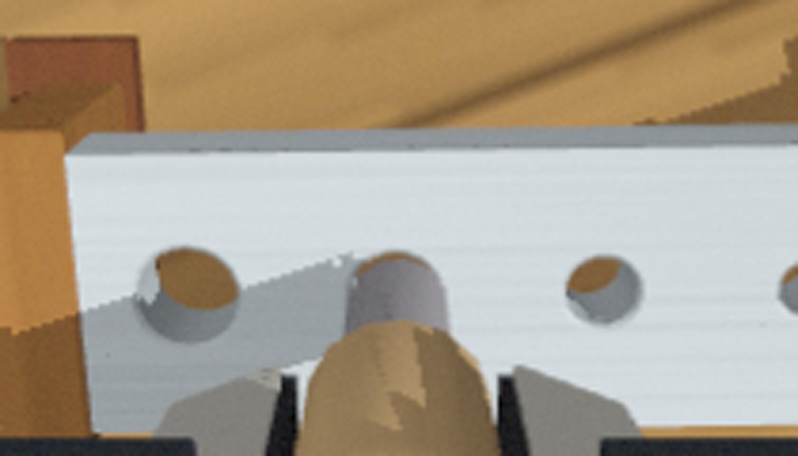

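View pics/s5z.png

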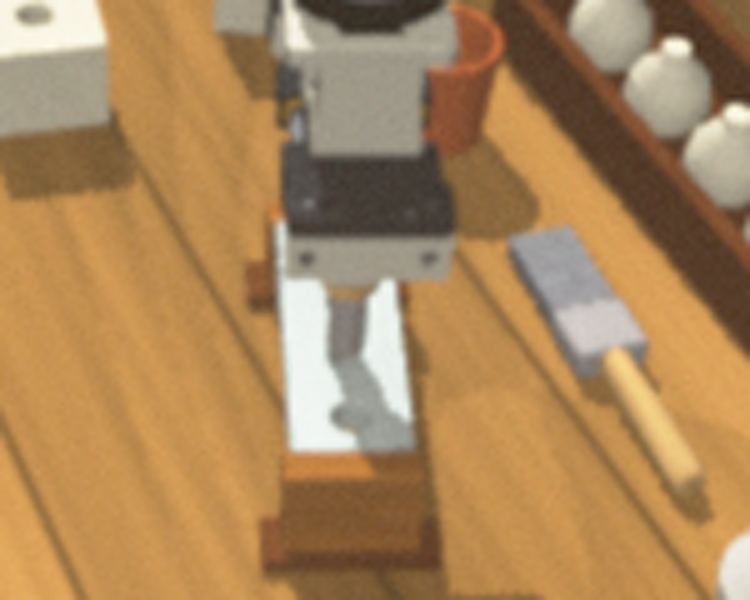

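```bash
python3 - <<'E'
from h import *
T=Ttool()
o=lambda u,v:(220+u/3.8,140+v/3.8)
for p in((187,294),(395.7,292),(604.5,290.5)): print((atz("wrist",o(*p),.0642,T)*1e3).round(2))
for dx in(-.003,-.002,-.001,0):
    q=proj("wrist",ring((dx,-.0003),.009,.0578),T); q2=proj("wrist",ring((dx,0),.010,.0568),T); print(dx,min(q[:,1].min(),q2[:,1].min()),"obs",140+252/3.8,q2[:,0].mean(),220+397.5/3.8)
E
```

```text
[ -1.82 -42.7   64.2 ]
[-1.4  -0.56 64.2 ]
[-1.11 41.57 64.2 ]
-0.003 209.71924023878265 obs 206.31578947368422 324.89600723470465 324.60526315789474
-0.002 208.43429748717375 obs 206.31578947368422 324.8969626501275 324.60526315789474
-0.001 207.14589894592487 obs 206.31578947368422 324.89791986728665 324.60526315789474
0 205.85403489849838 obs 206.31578947368422 324.89887888752344 324.60526315789474
```

Request:
{"method": "carry_out", "body": {"increments": [-0.3,0,-2.5,0,0,0,0,0,0,-2.5,0,0,0,0,0,0,0,0,0,0,0]}}

```text
time: 6.33
position: [0.5709, -0.0821, 0.1196]
tcp_rot: [3.141, -0.0, 2.769]
wrist_force: [-0.9, -0.3, -1.4]
gripper_width: 0.0291
```

Request:
{"method": "carry_out", "body": {"increments": [0,0,-1,0,0,0,0,0,0,0,0,0,0,0]}}

```text
time: 6.5
position: [0.5711, -0.0822, 0.1187]
tcp_rot: [3.141, -0.0, 2.769]
wrist_force: [-0.1, 0.3, -1.2]
gripper_width: 0.0291
```

Request:
{"method": "carry_out", "body": {"increments": [0,0,-1,0,0,0,0,0,0,0,0,0,0,0]}}

```text
time: 6.67
position: [0.5712, -0.0822, 0.1178]
tcp_rot: [3.142, 0.0, 2.769]
wrist_force: [0.5, -1.5, -1.6]
gripper_width: 0.0292
```

Request:
{"method": "carry_out", "body": {"increments": [0,0,-1,0,0,0,0,0,0,0,0,0,0,0]}}

```text
time: 6.83
position: [0.5715, -0.0823, 0.1176]
tcp_rot: [3.141, 0.001, 2.769]
wrist_force: [-1.1, 0.7, 4.7]
gripper_width: 0.0294
```

Request:
{"method": "carry_out", "body": {"increments": [0,0,-0.5,0,0,0,0,0,0,0,0,0,0,0]}}

```text
time: 7.0
position: [0.5716, -0.0823, 0.1176]
tcp_rot: [3.141, 0.002, 2.769]
wrist_force: [-1.3, 0.9, 7.5]
gripper_width: 0.029
```

```bash
python3 -c "
from rig import *
print(sense()['position'],sense()['wrist_force'])"
```

```text
[ 0.57164408 -0.08233622  0.11757187] [-1.31109923  0.85524234  7.50032861]
```

Request:
{"method": "carry_out", "body": {"increments": [0.5,0,0,0,0,0,0,0.5,0,0,0,0,0,0,0,0,0,0,0,0,0]}}

```text
time: 7.25
position: [0.5722, -0.0824, 0.1176]
tcp_rot: [-3.141, 0.001, 2.769]
wrist_force: [-2.9, -0.3, 9.1]
gripper_width: 0.0291
```

Request:
{"method": "carry_out", "body": {"increments": [-1,0,0,0,0,0,0,-1,0,0,0,0,0,0,0,0,0,0,0,0,0]}}

```text
time: 7.5
position: [0.571, -0.0822, 0.1176]
tcp_rot: [3.141, 0.003, 2.769]
wrist_force: [-0.6, 1.3, 5.1]
gripper_width: 0.0298
```

Request:
{"method": "carry_out", "body": {"increments": [1,0.5,0,0,0,0,0,0,0.5,0,0,0,0,0,0,0,0,0,0,0,0]}}

```text
time: 7.75
position: [0.5716, -0.0819, 0.1176]
tcp_rot: [-3.141, 0.002, 2.769]
wrist_force: [-2.2, -0.9, 6.2]
gripper_width: 0.0295
```

Request:
{"method": "carry_out", "body": {"increments": [0,-1,0,0,0,0,0,0,-1,0,0,0,0,0,0,0,0,0,0,0,0]}}

```text
time: 8.0
position: [0.5717, -0.0827, 0.1176]
tcp_rot: [3.14, 0.002, 2.769]
wrist_force: [-1.1, 2.6, 7.2]
gripper_width: 0.0291
```

Request:
{"method": "carry_out", "body": {"increments": [0,0.5,0,0,0,0,0,0,0.5,0,0,0,0,0,0,0,0,0,0,0,0]}}

```text
time: 8.25
position: [0.5717, -0.0823, 0.1176]
tcp_rot: [3.142, 0.002, 2.769]
wrist_force: [-1.6, 0.4, 6.9]
gripper_width: 0.0291
```

```bash
python3 - <<'E'
from h import *
s=sense();print(s["position"],s["wrist_force"]);im=get_image("wrist")
cv2.imwrite("pics/w6z.png",cv2.resize(im[140:260,220:430],None,fx=3.8,fy=3.8,interpolation=cv2.INTER_CUBIC))
E
```

```text
[ 0.57165011 -0.08232525  0.11759941] [-1.57194492  0.40411352  6.94271199]
```

View pics/w6z.png

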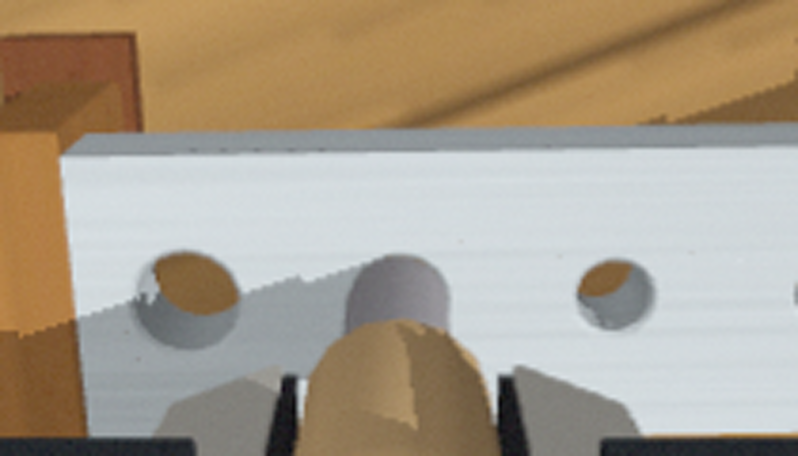

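Request:
{"method": "carry_out", "body": {"increments": [0,0,4,0,0,0,0,0,0,5,0,0,0,0,-7.3,-19.3,0,0,0,0,0,-7.3,-19.3,0,0,0,0,0,0,0,0,0,0,0,0,0,0,0,0,0,0,0]}}

```text
time: 8.8
position: [0.5563, -0.1215, 0.1254]
tcp_rot: [3.141, -0.0, 2.767]
wrist_force: [-0.4, 0.8, -0.3]
gripper_width: 0.0293
```

```bash
python3 - <<'E'
from h import *
s=sense();print(s["position"],s["tcp_rot"],s["wrist_force"]);im=get_image("wrist")
cv2.imwrite("pics/w7z.png",cv2.resize(im[140:260,220:430],None,fx=3.8,fy=3.8,interpolation=cv2.INTER_CUBIC))
E
```

```text
[ 0.55632561 -0.12145841  0.12539434] [ 3.14135117e+00 -1.59545708e-05  2.76692521e+00] [-0.3695604   0.75981221 -0.31113152]
```

View pics/w7z.png

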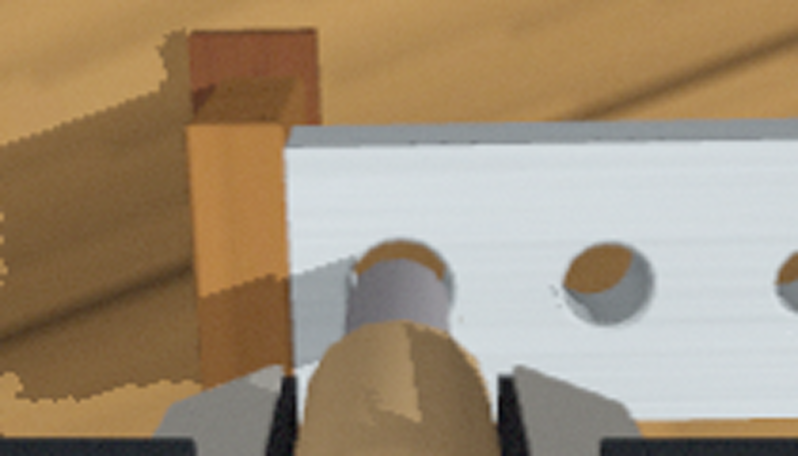

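```bash
python3 - <<'E'
from h import *
T=Ttool()
o=lambda u,v:(220+u/3.8,140+v/3.8)
for zt in(.0655,.0665):
  for p in((402,286.5),(609.5,283.5)): print((atz("wrist",o(*p),zt,T)*1e3).round(2))
for dx in(-.003,-.002,-.001,0):
    q=proj("wrist",ring((dx,-.0003),.009,.0578),T); q2=proj("wrist",ring((dx,0),.010,.0568),T); print(dx,min(q[:,1].min(),q2[:,1].min()),"obs",140+258/3.8,q2[:,0].mean(),220+397/3.8)
E
```

```text
[-0.7   0.71 65.5 ]
[-0.09 42.75 65.5 ]
[-1.08  0.72 66.5 ]
[-0.46 42.95 66.5 ]
-0.003 209.7176851499312 obs 207.89473684210526 324.897639340092 324.4736842105263
-0.002 208.4327328947385 obs 207.89473684210526 324.89859882166684 324.4736842105263
-0.001 207.1443248421863 obs 207.89473684210526 324.8995601141006 324.4736842105263
0 205.85245127587135 obs 207.89473684210526 324.9005232187519 324.4736842105263
```

Request:
{"method": "carry_out", "body": {"increments": [-0.3,1.2,-3,0,0,0,0,0,0,-3,0,0,0,0,0,0,-1,0,0,0,0,0,0,-1,0,0,0,0,0,0,0,0,0,0,0]}}

```text
time: 9.27
position: [0.5565, -0.119, 0.1176]
tcp_rot: [3.141, 0.0, 2.769]
wrist_force: [-0.5, 2.1, 3.5]
gripper_width: 0.0292
```

Request:
{"method": "carry_out", "body": {"increments": [0,0,-1,0,0,0,0,0,0,-0.5,0,0,0,0,0,0,0,0,0,0,0]}}

```text
time: 9.52
position: [0.5569, -0.1193, 0.1173]
tcp_rot: [3.141, 0.002, 2.769]
wrist_force: [-2.1, 1.4, 11.0]
gripper_width: 0.0296
```

Request:
{"method": "carry_out", "body": {"increments": [0,0,1.5,0,0,0,0,0,0,1,0,0,0,0,0,0,0,0,0,0,0]}}

```text
time: 9.77
position: [0.5562, -0.1195, 0.1181]
tcp_rot: [-3.142, 0.0, 2.769]
wrist_force: [0.0, 0.1, -1.3]
gripper_width: 0.0291
```

```bash
python3 - <<'E'
from h import *
s=sense();print(s["position"],s["tcp_rot"],s["wrist_force"]);im=get_image("wrist")
cv2.imwrite("pics/w8z.png",cv2.resize(im[180:240,290:390],None,fx=8,fy=8,interpolation=cv2.INTER_CUBIC))
E
```

```text
[ 0.55621592 -0.11950131  0.11812604] [-3.14154971e+00  6.94438327e-06  2.76895353e+00] [ 0.04753475  0.07371736 -1.29674362]
```

View pics/w8z.png

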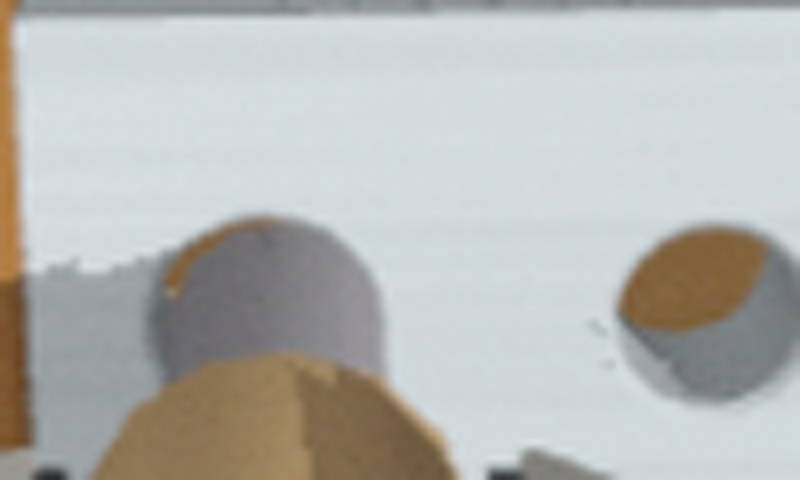

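```bash
python3 - <<'E'
from h import *
T=Ttool()
im=get_image("wrist"); s=sense();print(s["position"])
best=None
# overlay of predicted rings: shank/foot and hole guesses
k=10
a=cv2.resize(im[190:240,290:370],None,fx=k,fy=k,interpolation=cv2.INTER_CUBIC)
def dr(c,r,z,col):
    q=(proj("wrist",ring(c,r,z),T)-[290,190]+.5)*k; cv2.polylines(a,[np.round(q).astype(int)],True,col,1)
f=(-.0016,-.0003)
dr(f,.009,.0578,(255,0,0)); dr(f,.010,.0568,(255,0,255))
h=(-.0014,-.0008)
dr(h,.0105,.0592,(0,0,255)); dr(h,.0115,.0582,(0,255,0))
h2=(h[0]+.0004,h[1]+.042); dr(h2,.009,.0592,(0,0,255)); dr(h2,.010,.0582,(0,255,0))
cv2.imwrite("pics/w9.png",a)
E
```

```text
[ 0.55606229 -0.1195022   0.1178384 ]
```

View pics/w9.png

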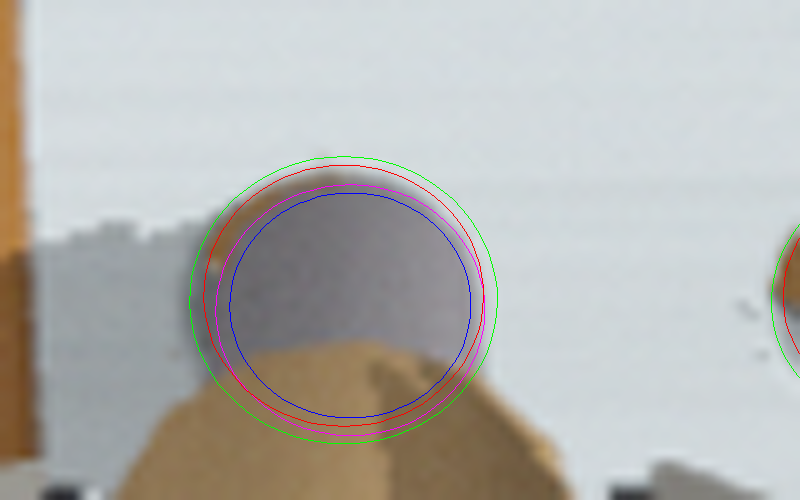

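Request:
{"method": "carry_out", "body": {"increments": [0.3,-0.7,0,0,0,0,0,0,0,-0.5,0,0,0,0,0,0,-0.7,0,0,0,0,0,0,0,0,0,0,0]}}

```text
time: 10.2
position: [0.5564, -0.1203, 0.1167]
tcp_rot: [3.142, -0.0, 2.769]
wrist_force: [0.6, -0.7, -1.7]
gripper_width: 0.029
```

Request:
{"method": "carry_out", "body": {"increments": [0,0,-0.7,0,0,0,0,0,0,0,0,0,0,0]}}

```text
time: 10.37
position: [0.5564, -0.1202, 0.1162]
tcp_rot: [3.142, -0.0, 2.769]
wrist_force: [-0.0, -0.3, -0.9]
gripper_width: 0.0294
```

Request:
{"method": "carry_out", "body": {"increments": [0,0,-0.7,0,0,0,0,0,0,-0.7,0,0,0,0,0,0,0,0,0,0,0]}}

```text
time: 10.62
position: [0.5565, -0.1202, 0.1148]
tcp_rot: [3.142, -0.0, 2.769]
wrist_force: [0.2, 0.5, -1.0]
gripper_width: 0.0291
```

Request:
{"method": "carry_out", "body": {"increments": [0,0,-0.7,0,0,0,0,0,0,-0.7,0,0,0,0,0,0,0,0,0,0,0]}}

```text
time: 10.87
position: [0.5564, -0.1203, 0.1134]
tcp_rot: [3.142, -0.0, 2.769]
wrist_force: [-0.4, -0.4, -1.4]
gripper_width: 0.0292
```

Request:
{"method": "carry_out", "body": {"increments": [0,0,-2,0,0,0,0,0,0,-2,0,0,0,0,0,0,-2,0,0,0,0,0,0,-2,0,0,0,0,0,0,0,0,0,0,0]}}

```text
time: 11.28
position: [0.5563, -0.1202, 0.105]
tcp_rot: [-3.142, -0.001, 2.769]
wrist_force: [0.5, -0.7, -2.8]
gripper_width: 0.0293
```

Request:
{"method": "carry_out", "body": {"increments": [0,0,-2,0,0,0,0,0,0,-2,0,0,0,0,0,0,-2,0,0,0,0,0,0,-2,0,0,0,0,0,0,0,0,0,0,0]}}

```text
time: 11.7
position: [0.5563, -0.1202, 0.0971]
tcp_rot: [3.142, -0.001, 2.769]
wrist_force: [-0.2, -1.0, -2.2]
gripper_width: 0.0292
```

Request:
{"method": "carry_out", "body": {"increments": [0,0,-2,0,0,0,0,0,0,-2,0,0,0,0,0,0,-2,0,0,0,0,0,0,-2,0,0,0,0,0,0,0,0,0,0,0]}}

```text
time: 12.12
position: [0.5563, -0.1202, 0.0891]
tcp_rot: [-3.142, -0.001, 2.769]
wrist_force: [0.6, -0.5, -0.8]
gripper_width: 0.0291
```

Request:
{"method": "carry_out", "body": {"increments": [0,0,-2,0,0,0,0,0,0,-2,0,0,0,0,0,0,-2,0,0,0,0,0,0,-2,0,0,0,0,0,0,0,0,0,0,0]}}

```text
time: 12.53
position: [0.5563, -0.1202, 0.0811]
tcp_rot: [-3.142, -0.001, 2.769]
wrist_force: [-0.6, -0.8, -2.1]
gripper_width: 0.0293
```

Request:
{"method": "carry_out", "body": {"increments": [0,0,-2,0,0,0,0,0,0,-2,0,0,0,0,0,0,-2,0,0,0,0,0,0,-1,0,0,0,0,0,0,0,0,0,0,0]}}

```text
time: 12.95
position: [0.5564, -0.1202, 0.0742]
tcp_rot: [3.142, -0.0, 2.769]
wrist_force: [-0.3, -0.1, -1.3]
gripper_width: 0.0293
```

Request:
{"method": "carry_out", "body": {"increments": [0,0,-0.7,0,0,0,0,0,0,-0.6,0,0,0,0,0,0,0,0,0,0,0]}}

```text
time: 13.2
position: [0.5565, -0.1202, 0.0732]
tcp_rot: [3.141, 0.0, 2.769]
wrist_force: [-0.2, -0.8, -1.3]
gripper_width: 0.0294
```

Request:
{"method": "carry_out", "body": {"increments": [0,0,-0.7,0,0,0,0,0,0,0,0,0,0,0]}}

```text
time: 13.37
position: [0.5566, -0.1202, 0.0728]
tcp_rot: [3.141, 0.0, 2.769]
wrist_force: [-0.0, -0.2, -0.3]
gripper_width: 0.0298
```

Request:
{"method": "carry_out", "body": {"increments": [0,0,-0.6,0,0,0,0,0,0,0,0,0,0,0]}}

```text
time: 13.53
position: [0.5566, -0.1202, 0.0727]
tcp_rot: [3.142, 0.001, 2.769]
wrist_force: [-2.4, 0.3, 4.9]
gripper_width: 0.0295
```

Request:
{"method": "carry_out", "body": {"increments": [0,0,-0.5,0,0,0,0,0,0,0,0,0,0,0]}}

```text
time: 13.7
position: [0.5567, -0.1203, 0.0727]
tcp_rot: [3.142, 0.001, 2.769]
wrist_force: [-3.6, 1.0, 8.8]
gripper_width: 0.0292
```

Request:
{"method": "carry_out", "body": {"increments": [0,0,0.8,0,0,0,0,0,0,0,0,0,0,0.7,0,0,0,0,0,0,0.7,0,0,0,0,0,0,0.7,0,0,0,0,0,0,0.7,0,0,0,0,0,0,0.7,0,0,0,0,0,0,0.7]}}

```text
time: 14.28
position: [0.5565, -0.1202, 0.0721]
tcp_rot: [3.141, -0.0, 2.769]
wrist_force: [-0.1, -0.4, 0.2]
gripper_width: 0.0625
```

Request:
{"method": "carry_out", "body": {"increments": [0,0,20,0,0,0,0.7,0,0,30,0,0,0,0.7,0,0,30,0,0,0,0.7,0,0,30,0,0,0,0.7,-20,20,20,0,0,0,0.7,-25,25,0,0,0,0,0.7,-25,25,0,0,0,0,0.7,0,0,0,0,0,0,0.7,0,0,0,0,0,0,0.7]}}

```text
time: 15.03
position: [0.4858, -0.0493, 0.2028]
tcp_rot: [3.141, 0.001, 2.771]
wrist_force: [1.1, -0.2, 0.5]
gripper_width: 0.0641
```

```bash
python3 - <<'E'
from h import *
s=sense();print(s["position"],s["gripper_width"],s["wrist_force"])
cv2.imwrite("pics/w10.png",get_image("wrist"))
im=get_image("side");cv2.imwrite("pics/s10.png",im);cv2.imwrite("pics/s10z.png",cv2.resize(im[150:280,270:420],None,fx=4,fy=4,interpolation=cv2.INTER_CUBIC))
E
```

```text
[ 0.4857655  -0.04926466  0.20278638] 0.06412790256486267 [ 1.1006184  -0.1781439   0.52717013]
```

View pics/w10.png

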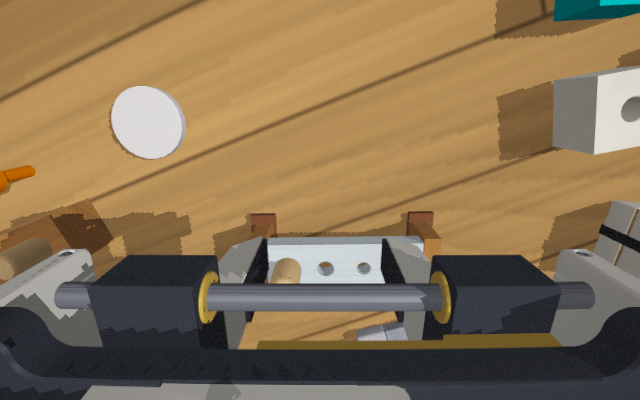

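View pics/s10z.png

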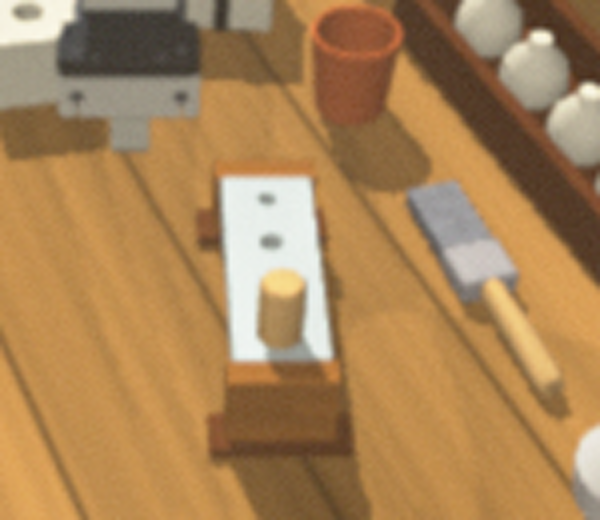

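View pics/s10.png

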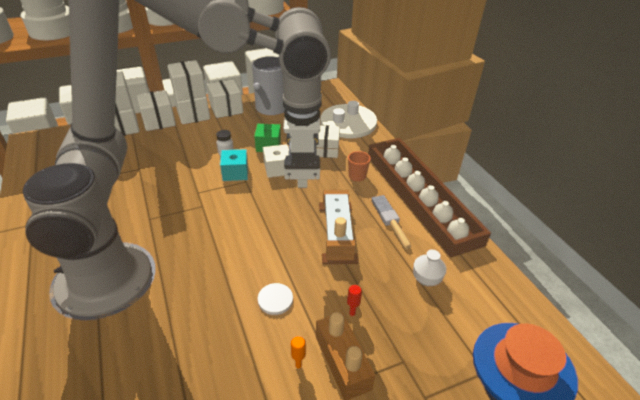

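```bash
python3 - <<'E'
from h import *
T=c2w("side")
print(proj("side",[[.5574,-.1226,.06],[.5574,-.1226,.104],[.5715,-.0838,.06]],T))
im=get_image("top");cv2.imwrite("pics/t10.png",cv2.resize(im[80:280,290:390],None,fx=3,fy=3,interpolation=cv2.INTER_CUBIC))
E
```

```text
[[339.13078905 233.30674722]
 [340.06159415 220.55317436]
 [337.89619856 221.70139984]]
```

View pics/t10.png

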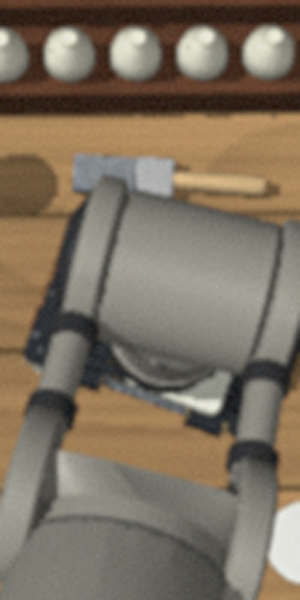

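The pin's top shows at about (341, 220) in the side view. The projection for a seated pin in hole 21 is (340, 220.6), so it sits upright, shoulder down. The gripper is clear of it.

```bash
python3 -c "
from rig import *
print(hand_in())"
```

```text
the job is handed in; nothing more can be done
None
```

The pin from the white stand is gauged and seated in the 21 mm hole, and the job is handed in. It finished at about 15 s of the 72 s allowed.

- **Refusal:** On the 18 mm hole the pin stopped with its foot about level with the plate top, under 7–9 N. It did not drop when I shifted it up to 1 mm each way. The wrist picture gave a shank of about 20 mm, which agrees.
- **First try at the 21 mm hole:** My aim was about 0.7 mm off, so the foot caught the rim, peaking at 11 N, the highest force I read. I lifted, re-aimed from the wrist picture, and it then went down freely with only sensor noise on the force.
- **Seating:** The shoulder met the plate at a tool height of 72.7 mm, against 72.8 mm when it hung in the stand. I eased the push off before letting go.
- **Last checks:** The side camera shows the pin upright in the 21 mm hole. Its top is within about 1 pixel of the expected spot, and the gripper is clear of it. The rack pins and everything else look undisturbed. The last top view was no use because the arm blocked it.

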